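Sort lamp parts into their nests

TASK

Lay out the parts of the dismantled lamps for reassembly: set the large metal foot, the small metal foot, the square wooden plinth and the oblong wooden bracket each into the plywood nest whose recess matches its shape and size, upright and sitting flat on the bottom of the recess. Leave the little amber glass shade standing where it is.

Things in the scene. Friction and masses are not known exactly. Their poses are not given: they have to be found in the camera images.
- large_foot: Large chromed bell-shaped lamp foot, round, 90 mm across at the bottom, narrowing in steps to a brass upright stub on its axis, 26 mm diameter, from 36 to 74 mm above the bottom: grip the stub. About 0.35 kg, stands upright, loose. Origin: centre of the underside, z up along the stub.
- small_foot: Small chromed bell-shaped lamp foot, the same form but only 56 mm across; its brass upright stub, 20 mm diameter, runs from 30 to 68 mm above the bottom: grip the stub. About 0.16 kg, stands upright, loose. Origin: centre of the underside, z up along the stub.
- plinth: Dark wooden lamp plinth: a square foot 64 x 64 mm, 16 mm high, with a smaller square step up to 24 mm and a round turned column on its axis, 28 mm diameter from 38 to 70 mm above the bottom: grip the column. About 0.16 kg, stands upright, loose. Origin: centre of the underside; x and y along the sides of the square, z up.
- bracket: Dark wooden lamp bracket, 0.2 kg, loose: oblong foot plate 110 (x) x 36 (y) x 14 mm thick; on its middle an upright block 44 (x) x 20 (y) mm, up to 66 mm above the bottom: grip the block across y. From the block a 12 mm thick scroll curls to each end, up to 56 mm high. Origin: centre of the underside; x along the length, z up. Either end may point either way in its nest.
- nest_large_round: Nest for the large foot: a square plywood plate 130 x 130 mm with a round recess 110 mm in diameter in its middle. Fixed to the bench, 14 mm thick, bare plywood with a cork floor to the recess; the recess is 10 mm deep, its floor 4 mm above the bench. Origin: centre of the underside (z = 0 on the bench); x and y along its sides, z up.
- nest_small_round: Nest for the small foot: a square plywood plate 96 x 96 mm with a round recess 76 mm in diameter in its middle. Fixed to the bench, 14 mm thick, bare plywood with a cork floor to the recess; the recess is 10 mm deep, its floor 4 mm above the bench. Origin: centre of the underside (z = 0 on the bench); x and y along its sides, z up.
- nest_square: Nest for the plinth: a square plywood plate 104 x 104 mm with a square recess 82 x 82 mm in its middle, parallel to its sides. Fixed to the bench, 14 mm thick, bare plywood with a cork floor to the recess; the recess is 10 mm deep, its floor 4 mm above the bench. Origin: centre of the underside (z = 0 on the bench); x and y along its sides, z up.
- nest_oblong: Nest for the bracket: an oblong plywood plate 150 mm (x) x 76 mm (y) with an oblong recess 130 mm (x) x 56 mm (y) in its middle, parallel to its sides. Fixed to the bench, 14 mm thick, bare plywood with a cork floor to the recess; the recess is 10 mm deep, its floor 4 mm above the bench. Origin: centre of the underside (z = 0 on the bench); x and y along its sides, z up.
- shade: Bystander, not to be moved: small open amber glass lamp shade, 70 mm tall, 60 mm across at the rim, 32 mm at the bottom, standing loose among the parts. Origin: centre of the underside, z up. Other clutter between and around the parts (two white porcelain sockets 38 mm across, pliers, screwdriver, tape measure, roll of tape) is at most 60 mm tall and not part of the job.
Things that resemble listed ones, but are neither listed nor needed, are in the scene too. What is shaped like the nest_square but green or purple is not meant.

How it is judged:
By the outcome, as a careful person would: the job done as asked, in the order asked, and still so for the second after the job is handed in, with the robot touching nothing.
It also fails if it takes over 109 s, if anything falls off the work surface, if the arm or the gripper's body presses on something with over 40 N, if the wrist force passes 120 N, or if a joint passes its speed limit or range.

ROBOT

A 6-joint arm with a two-finger parallel gripper is mounted at the origin on the work surface. World frame = base frame: x ahead of the robot, y to its left, z up, the work surface at z = 0. Lengths are in m, angles in rad, forces in N, time in s.
With the tool pointing down it reaches from about 0.3 to 0.85 m from the base axis. Payload 4.2 kg.
Tool frame: the origin (TCP) lies midway between the tips of the shut fingers; the grasp point (between the pads) lies ctrl.grip_depth behind it (ctrl.grip_depth is the distance from the TCP to the grasp point, in m); z points along the fingers, y is the line along which they close (so a half turn about z gives the same grasp; the last joint's range is limited). The gripper opens to 91 mm and grips with 3 to 60 N. Pads are 32 mm wide; open, the fingers measure 118 mm over their backs; the gripper's body (76 mm by 178 mm) begins 60 mm behind the grasp point.
Start: joints at [-1.338, 0.32, 1.565, -0, 1.257, -0.02], TCP at [0.144, -0.557, 0.214] pointing down, gripper open.
Joint ranges: [-3.11, 3.11], [-0.84, 2.01], [0.21, 2.61], [-1.34, 4.49], [0.05, 2.63], [-2.56, 2.56]. Speed limits (rad/s): [2.57, 2.57, 3.14, 3.14, 3.14, 3.14].

INTERFACE

Orientations are given as a unit quaternion [w, x, y, z].
In Python, from bench import ctrl gives the robot as it stands.
- The arm moves only by the tool servo_tool, never from a script. Its argument "moves" is a list of rows, each a list of 5 numbers: the opening, from 0 (shut) to 1 (fully open), then the shift along the tool's x, y, z in units of 0.75 m (1.0 is 0.75 m), then the turn about the tool's z in units of 0.12 rad (1.0 is 0.12 rad). A call has 1 to 8 rows; each row shifts and turns the commanded pose from where the row before left it, along the tool's axes as they then stand; what a row does not reach is not made up. A row lasts 1/12 s, in which the tool goes at most 41.7 mm and 7.16 degrees, less where a joint would pass 70% of its speed; a pose out of reach is approached as far as the arm can. A call with a number of a shift or a turn outside -1 to 1 is refused whole. A call with a gripper value outside its range is refused whole. The fingers move at their own pace and stop on an object; "grip_force" is the grip in N (left out, the last holds). Time passes only in rows, so rows that do not move let the fingers close. It gives the time, the measured TCP pose, the force, the opening and the grip force at its end, in the units of the state.
- ctrl.state(): the state, without advancing time (a new reading comes with each control period).
- ctrl.snapshot(name): name is "side" or "top"; returns (picture, depth): 480x640x3 uint8, blue, green, red; 480x640 float32, m along the optical axis (not along the pixel's ray), 0 where there is no reading.
- ctrl.get_calibration(name): a dict with "camera_matrix" (3x3 intrinsics, pixels), "extrinsics" (4x4, takes a point from camera to world coordinates). Camera axes: x right, y up, looking along -z (the intrinsics and any distortion apply to the point x, -y, -z); pixel columns grow to the right and rows downward; lengths in m; the calibration is good to about 2 mm. A picture is of the moment at which its call begins. get_calibration takes no time and is no camera call.
- ctrl.hand_in(): hands the job in; it is judged then, once.
Trained networks look in the newest picture that a camera, given by its name, has taken for a name from the list of things; names that differ only in an ending like _2 or _b are one class to them, and where a whole thing is asked for, a point or a joint stands for the part that bears it (a point fixed in the world has none). Each returns a list of dicts, best first, with "confidence" (0 to 1); they miss things now and then, are a little off and sometimes report something else, mostly with a low value. They report only what shows in the picture. A call takes as long as a camera call. They do not tell look-alikes from the thing itself.
- ctrl.boxes_of(thing, camera): "position" ([column, row] in pixels, amid what is visible of it).
- ctrl.landmark_of(thing, camera): "position" ([column, row] in pixels: a listed point, or the origin of a listed thing).
The state is a dict: "time": time; "q": joint angles; "qd": joint speeds; "tau": joint torques, N m; "tool_pos": TCP position; "tool_rot": TCP orientation; "contact_force": force on the tool from outside, world axes, zero at the start; "torque": the same for the moment, N m; "grip_width": finger opening in m; "gripper_force": force on a finger pad.
Only numpy, scipy, OpenCV 4.12 (cv2) and the standard library are available. Lean on these libraries where they do the work, as an engineer would, in place of code of your own. Each camera call takes 0.05 s, during which the arm holds its last target. There are 200 camera calls.

## Working session

There is one attempt and no reset: what is moved stays moved. The work goes in short steps, Python scripts to look and compute and a tool call to move; the robot and the scene stay as the last step left them, time stands still between calls to the robot, and variables do not carry over. Pictures are saved under pics/ and viewed, at most 14 in all, crops included, and the job is handed in when it is done.

Besides the shell and the picture viewer there is one more tool, called after "Emit:" by a JSON object that holds its "name" and its "arguments", one argument or row to a line. servo_tool: Moves the arm, as the interface text tells. Its arguments: {"type":"object","properties":{"moves":{"type":"array"},"grip_force":{"type":"number"}},"required":["moves"]}

```bash
mkdir -p pics; ls
python3 - <<'E'
from bench import ctrl
import cv2,numpy as np
s=ctrl.state();print({k:np.round(v,3).tolist() for k,v in s.items()},ctrl.grip_depth)
for c in("top","side"):
    p,d=ctrl.snapshot(c);cv2.imwrite(f"pics/{c}0.png",p);np.save(f"{c}0.npy",d)
    k=ctrl.get_calibration(c);print(np.round(k["camera_matrix"],1).tolist(),np.round(k["extrinsics"],3).tolist(),[x for x in k])
    for t in "large_foot small_foot plinth bracket nest_large_round nest_small_round nest_square nest_oblong shade".split():
        print(c,t,[(np.round(r["position"]).tolist(),round(r["confidence"],2)) for r in ctrl.landmark_of(t,c)])
E
```

```text
pics
{'time': 0.0, 'q': [-1.338, 0.32, 1.566, -0.0, 1.257, -0.02], 'qd': [0.001, 0.0, -0.002, 0.001, 0.001, -0.002], 'tau': [0.001, -41.246, -23.197, 0.073, 0.046, -0.0], 'tool_pos': [0.144, -0.556, 0.213], 'tool_rot': [-0.001, 0.992, 0.126, -0.0], 'contact_force': [0.718, -0.925, 0.69], 'torque': [-0.011, 0.033, -0.008], 'gripper_force': 0.0, 'grip_width': 0.091} 0.0188
[[582.0, 0.0, 328.5], [0.0, 582.0, 241.9], [0.0, 0.0, 1.0]] [[-0.071, 0.976, -0.203, 0.131], [-0.997, -0.07, 0.013, 0.083], [-0.002, 0.204, 0.979, 1.566], [0.0, 0.0, 0.0, 1.0]] ['camera_matrix', 'extrinsics']
top large_foot [([460.0, 270.0], 0.74)]
top small_foot [([389.0, 236.0], 0.58)]
top plinth [([243.0, 275.0], 0.93)]
top bracket [([306.0, 239.0], 0.89)]
top nest_large_round [([198.0, 212.0], 0.9)]
top nest_small_round [([400.0, 166.0], 0.56)]
top nest_square [([151.0, 292.0], 0.76), ([251.0, 336.0], 0.72), ([303.0, 182.0], 0.63)]
top nest_oblong [([490.0, 206.0], 0.92)]
top shade [([351.0, 202.0], 0.78)]
[[437.8, 0.0, 313.8], [0.0, 437.8, 246.2], [0.0, 0.0, 1.0]] [[0.989, 0.117, -0.085, 0.367], [-0.143, 0.703, -0.697, -0.578], [-0.022, 0.702, 0.712, 0.705], [0.0, 0.0, 0.0, 1.0]] ['camera_matrix', 'extrinsics']
side large_foot [([286.0, 432.0], 0.61)]
side small_foot [([336.0, 323.0], 0.93)]
side plinth [([279.0, 200.0], 0.59)]
side bracket [([319.0, 241.0], 0.93), ([394.0, 232.0], 0.3)]
side nest_large_round [([335.0, 165.0], 0.57)]
side nest_small_round [([440.0, 335.0], 0.96)]
side nest_square [([214.0, 205.0], 0.94), ([393.0, 233.0], 0.81), ([258.0, 142.0], 0.76)]
side nest_oblong [([438.0, 332.0], 0.29)]
side shade [([376.0, 278.0], 0.67), ([440.0, 331.0], 0.42)]
```

View pics/top0.png

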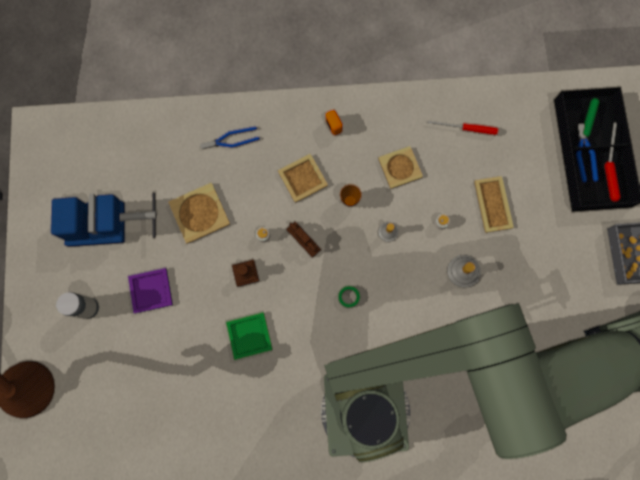

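View pics/side0.png

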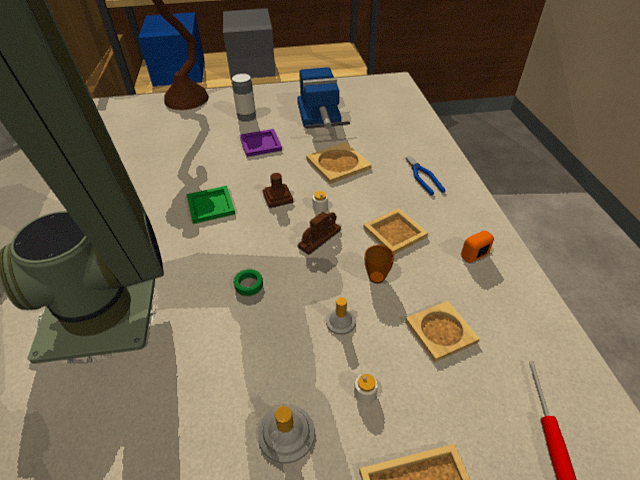

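```bash
cat > h.py <<'E'
import numpy as np,cv2
from bench import ctrl
def cloud(c,d):
    k=ctrl.get_calibration(c);K=k["camera_matrix"];T=np.array(k["extrinsics"]);K=np.array(K)
    v,u=np.mgrid[:480,:640]
    P=np.stack([(u-K[0,2])/K[0,0]*d,-(v-K[1,2])/K[1,1]*d,-d],-1)@T[:3,:3].T+T[:3,3]
    P[d==0]=np.nan
    return P
def rays(c,z):
    k=ctrl.get_calibration(c);K=np.array(k["camera_matrix"]);T=np.array(k["extrinsics"])
    v,u=np.mgrid[:480,:640]
    D=np.stack([(u-K[0,2])/K[0,0],-(v-K[1,2])/K[1,1],-np.ones(u.shape)],-1)@T[:3,:3].T
    return T[:3,3]+D*((z-T[2,3])/D[...,2])[...,None]
def rect(xy):
    (c,s,a)=cv2.minAreaRect(np.float32(xy*1000)); return np.round(c).tolist(),np.round(s).tolist(),round(a,1)
def circ(xy):
    A=np.c_[2*xy,np.ones(len(xy))];s=np.linalg.lstsq(A,(xy**2).sum(1),rcond=None)[0]
    return np.round(s[:2],4),round(float(np.sqrt(s[2]+s[0]**2+s[1]**2)),4)
E
cat > m.py <<'E'
from h import *
N={"nest_large_round":((198,212),(335,165)),"nest_small_round":((400,166),(440,335)),"nest_square":((303,180),(394,232)),"nest_oblong":((494,206),(420,470))}
O={"large_foot":((466,270),(286,432)),"small_foot":((389,232),(340,318)),"plinth":((245,273),(278,195)),"bracket":((304,239),(319,236)),"shade":((351,196),(378,262)),"sockA":((263,234),(320,200)),"sockB":((443,220),(367,388)),"tape":((348,297),(248,282)),}
for i,c in enumerate(("top","side")):
    p=cv2.imread(f"pics/{c}0.png");P=cloud(c,np.load(f"{c}0.npy"));hsv=cv2.cvtColor(p,cv2.COLOR_BGR2HSV)
    R=rays(c,0.014)
    m=((hsv[...,1]>85)&(hsv[...,0]<30)).astype(np.uint8)
    n,L=cv2.connectedComponents(m)
    for t,s in N.items():
        u,v=s[i];M=L==L[v,u]
        if L[v,u]==0: print(c,t,"bg",hsv[v,u]);continue
        print(c,t,M.sum(),"ray",rect(R[M][:,:2]),"z",np.round(np.nanpercentile(P[M][:,2],[5,50,95]),3))
    for t,s in O.items():
        u,v=s[i];q=P[v,u]
        Z=P[...,2];near=np.hypot(P[...,0]-q[0],P[...,1]-q[1])<.07
        out=[]
        for a,b in((.006,.03),(.03,.045),(.045,.06),(.06,.085)):
            w=near&(Z>a)&(Z<b)
            if w.sum()>8: out.append((int(w.sum()),rect(P[w][:,:2]),np.round(np.median(P[w],0),3).tolist()))
        print(c,t,np.round(q,3),*out,sep="\n   ")
E
python3 m.py
```

```text
top nest_large_round 2201 ray ([561.0, 414.0], [133.0, 131.0], 20.9) z [-0.001  0.007  0.017]
top nest_small_round 1165 ray ([653.0, -152.0], [97.0, 99.0], 16.2) z [-0.001  0.009  0.018]
top nest_square 1363 ray ([641.0, 122.0], [106.0, 105.0], 24.3) z [-0.001  0.006  0.017]
top nest_oblong 1515 ray ([528.0, -398.0], [151.0, 80.0], 4.9) z [-0.002  0.006  0.017]
top
   large_foot
   [ 0.343 -0.289  0.063]
   (609, ([346.0, -288.0], [120.0, 119.0], 57.6), [0.346, -0.288, 0.015])
   (85, ([347.0, -291.0], [44.0, 38.0], 29.7), [0.343, -0.288, 0.034])
   (16, ([348.0, -290.0], [25.0, 11.0], 26.6), [0.344, -0.287, 0.052])
   (86, ([351.0, -297.0], [24.0, 26.0], 36.9), [0.35, -0.295, 0.072])
top
   small_foot
   [ 0.467 -0.103  0.025]
   (244, ([464.0, -99.0], [122.0, 122.0], 81.0), [0.467, -0.097, 0.012])
   (12, ([468.0, -102.0], [21.0, 10.0], 78.3), [0.467, -0.098, 0.036])
   (11, ([470.0, -101.0], [13.0, 15.0], 8.0), [0.467, -0.1, 0.054])
   (44, ([474.0, -102.0], [16.0, 19.0], 85.8), [0.474, -0.102, 0.067])
top
   plinth
   [0.375 0.286 0.07 ]
   (451, ([380.0, 286.0], [118.0, 124.0], 
[... 3339 characters left out ...]
], 0.6), [0.567, 0.004, 0.053])
   (292, ([566.0, -4.0], [59.0, 59.0], 9.0), [0.566, -0.0, 0.067])
side
   sockA
   [0.483 0.224 0.039]
   (128, ([495.0, 205.0], [34.0, 94.0], 19.6), [0.483, 0.225, 0.017])
   (151, ([497.0, 208.0], [35.0, 97.0], 21.1), [0.484, 0.232, 0.039])
   (15, ([491.0, 201.0], [11.0, 92.0], 12.6), [0.488, 0.227, 0.048])
side
   sockB
   [ 0.485 -0.261  0.044]
   (151, ([482.0, -260.0], [19.0, 38.0], 71.4), [0.479, -0.265, 0.019])
   (393, ([486.0, -252.0], [34.0, 36.0], 78.1), [0.485, -0.254, 0.041])
   (10, ([481.0, -245.0], [5.0, 9.0], 84.6), [0.483, -0.245, 0.047])
side
   tape
   [0.3   0.027 0.003]
   (467, ([300.0, 18.0], [58.0, 59.0], 78.1), [0.3, 0.014, 0.018])
```

```bash
cat > m2.py <<'E'
from h import *
N={"nest_square":(.641,.122,.062),"nest_oblong":(.528,-.398,.085),"nest_large_round":(.561,.412,.08),"nest_small_round":(.652,-.152,.06),"plinth":(.385,.293,.05),}
for c in("top","side"):
    p=cv2.imread(f"pics/{c}0.png");P=cloud(c,np.load(f"{c}0.npy"));hsv=cv2.cvtColor(p,cv2.COLOR_BGR2HSV)
    R=rays(c,0.014)
    for t,(x,y,r) in N.items():
        near=np.hypot(R[...,0]-x,R[...,1]-y)<r
        if t=="plinth":
            m=near&(P[...,2]>.006)&(P[...,2]<.03);print(c,t,m.sum(),rect(P[m][:,:2]),np.nanmedian(P[near&(abs(P[...,2])<.004)][:,2]));continue
        for s in(85,100,115,130):
            m=(near&(hsv[...,1]>s)&(hsv[...,0]<30)).astype(np.uint8)
            m=cv2.morphologyEx(m,cv2.MORPH_OPEN,np.ones((3,3)))
            print(c,t,s,m.sum(),rect(R[m>0][:,:2]))
    big=[cv2.resize(p[v-30:v+30,u-30:u+30],(380,380),interpolation=cv2.INTER_CUBIC) for u,v in((303,180),(494,206))] if c=="top" else []
    if big: cv2.imwrite("pics/n1.png",np.hstack(big))
E
python3 m2.py
```

```text
top nest_square 85 1287 ([641.0, 122.0], [106.0, 105.0], 24.3)
top nest_square 100 1238 ([640.0, 122.0], [103.0, 102.0], 23.8)
top nest_square 115 1092 ([639.0, 122.0], [97.0, 98.0], 23.7)
top nest_square 130 793 ([642.0, 123.0], [80.0, 81.0], 23.7)
top nest_oblong 85 1513 ([528.0, -398.0], [151.0, 80.0], 4.7)
top nest_oblong 100 1413 ([528.0, -398.0], [147.0, 76.0], 4.7)
top nest_oblong 115 1048 ([527.0, -399.0], [143.0, 61.0], 5.5)
top nest_oblong 130 857 ([529.0, -399.0], [129.0, 53.0], 5.1)
top nest_large_round 85 2110 ([561.0, 414.0], [132.0, 131.0], 21.1)
top nest_large_round 100 2041 ([561.0, 413.0], [129.0, 128.0], 21.1)
top nest_large_round 115 1778 ([560.0, 414.0], [126.0, 125.0], 20.8)
top nest_large_round 130 1195 ([562.0, 414.0], [108.0, 105.0], 85.9)
top nest_small_round 85 1127 ([653.0, -152.0], [97.0, 99.0], 16.4)
top nest_small_round 100 1074 ([652.0, -152.0], [94.0, 96.0], 15.8)
top nest_small_round 115 836 ([652.0, -152.0], [83.0, 92.0], 16.6)
top nest_small_round 130 525 ([653.0, -152.0], [72.0, 70.0], 38.6)
top plinth 427 ([389.0, 295.0], [87.0, 88.0], 65.0) -0.0
[... 472 characters left out ...]
side nest_oblong 130 2487 ([530.0, -371.0], [48.0, 157.0], 81.4)
side nest_large_round 85 1436 ([563.0, 408.0], [140.0, 147.0], 21.0)
side nest_large_round 100 1423 ([561.0, 409.0], [139.0, 145.0], 21.0)
side nest_large_round 115 1402 ([561.0, 409.0], [138.0, 144.0], 21.0)
side nest_large_round 130 1374 ([562.0, 409.0], [134.0, 142.0], 21.6)
side nest_small_round 85 2450 ([652.0, -155.0], [104.0, 103.0], 15.7)
side nest_small_round 100 2424 ([651.0, -155.0], [103.0, 102.0], 15.5)
side nest_small_round 115 2399 ([651.0, -155.0], [103.0, 101.0], 15.7)
side nest_small_round 130 2346 ([652.0, -155.0], [101.0, 100.0], 15.4)
side plinth 401 ([384.0, 293.0], [64.0, 70.0], 9.7) 0.0005665962453353934
```

View pics/n1.png

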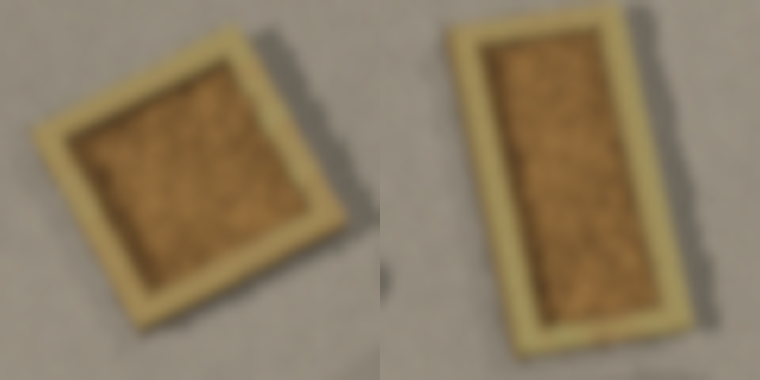

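```bash
cat > g.py <<'E'
import sys,numpy as np
from bench import ctrl
from scipy.spatial.transform import Rotation as R
s=ctrl.state();w,x,y,z=s["tool_rot"];M=R.from_quat([x,y,z,w]).as_matrix()
psi=np.degrees(np.arctan2(M[1,0],M[0,0]))
a=[float(v) for v in sys.argv[1:]]
d=M.T@(np.array(a[:3])-s["tool_pos"]);n=max(1,int(np.ceil(np.linalg.norm(d)/.0405)))
print("t",round(s["time"],2),"pos",np.round(s["tool_pos"],4),"psi",round(psi,1),"tilt",round(np.degrees(np.arccos(-M[2,2])),2),"F",np.round(s["contact_force"],1),"w",round(s["grip_width"],4),"gf",round(s["gripper_force"],1),"q",np.round(s["q"],2))
print("total units",np.round(d/.75,4),"rows",n,"per row",np.round(d/.75/n,4))
if len(a)>3: print("turn units",round((psi-a[3])/np.degrees(.12),2))
E
python3 g.py .350 -.297 .13 90
python3 - <<'E'
import cv2,numpy as np
a=cv2.imread("pics/top0.png")[253:293,225:265];b=cv2.imread("pics/side0.png")[165:215,253:303]
cv2.imwrite("pics/pl.png",np.hstack([cv2.resize(i,(400,400),interpolation=cv2.INTER_CUBIC) for i in(a,b)]))
E
```

```text
t 1.0 pos [ 0.1438 -0.5567  0.214 ] psi 14.5 tilt 0.0 F [-0.3  0.4 -0. ] w 0.0913 gf 0.0 q [-1.34  0.32  1.56  0.    1.26 -0.02]
total units [ 0.3528 -0.2665  0.1119] rows 9 per row [ 0.0392 -0.0296  0.0124]
turn units -10.98
```

View pics/pl.png

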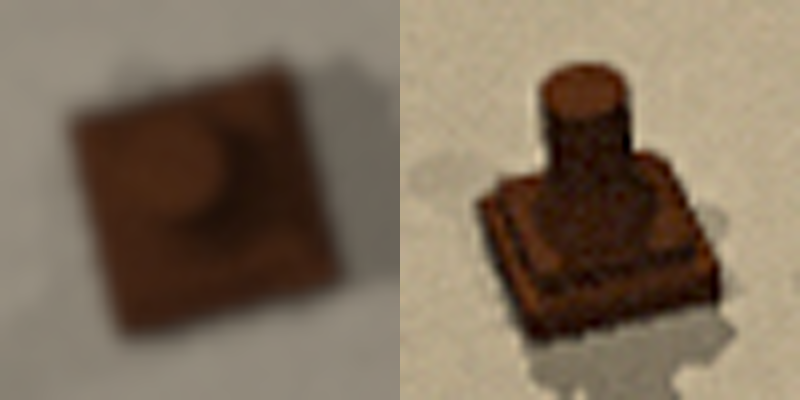

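Emit:
{"name": "servo_tool", "arguments": {
  "moves": [
    [1,0.039,-0.03,0.01,0],
    [1,0.039,-0.03,0.01,0],
    [1,0.039,-0.03,0.01,0],
    [1,0.039,-0.03,0.01,0],
    [1,0.039,-0.03,0.01,0],
    [1,0.039,-0.03,0.01,0],
    [1,0.039,-0.03,0.01,0],
    [1,0.039,-0.03,0.01,0]
  ],
  "grip_force": 30
}}

```text
time: 1.67
tool_pos: [0.3262, -0.3225, 0.1539]
tool_rot: [0.0, 0.992, 0.126, 0.0]
contact_force: [0.5, -0.5, 0.8]
grip_width: 0.0911
gripper_force: 0.0
```

Emit:
{"name": "servo_tool", "arguments": {
  "moves": [
    [1,0.039,-0.03,0.01,0],
    [1,0,0,0,-1],
    [1,0,0,0,-1],
    [1,0,0,0,-1],
    [1,0,0,0,-1],
    [1,0,0,0,-1],
    [1,0,0,0,-1],
    [1,0,0,0,-1]
  ]
}}

```text
time: 2.33
tool_pos: [0.3481, -0.2948, 0.1466]
tool_rot: [0.0, 0.853, 0.522, 0.0]
contact_force: [0.3, 0.8, 0.2]
grip_width: 0.0913
gripper_force: 0.0
```

Emit:
{"name": "servo_tool", "arguments": {
  "moves": [
    [1,0,0,0,-1],
    [1,0,0,0,-1],
    [1,0,0,0,-1],
    [1,0,0,0,-1],
    [1,0,0,0,0]
  ]
}}

```text
time: 2.75
tool_pos: [0.3481, -0.2949, 0.1466]
tool_rot: [0.0, 0.706, 0.708, -0.0]
contact_force: [-0.5, 0.3, 0.6]
grip_width: 0.091
gripper_force: 0.0
```

```bash
python3 g.py .350 -.297 .042 90
```

```text
t 2.75 pos [ 0.3481 -0.2949  0.1466] psi 90.2 tilt 0.02 F [-0.5  0.3  0.6] w 0.091 gf 0.0 q [-0.73  0.19  1.93 -0.    1.02 -0.73]
total units [-0.0028  0.0025  0.1394] rows 3 per row [-0.0009  0.0008  0.0465]
turn units 0.03
```

Emit:
{"name": "servo_tool", "arguments": {
  "moves": [
    [1,-0.001,0.001,0.046,0],
    [1,-0.001,0.001,0.046,0],
    [1,-0.001,0.001,0.046,0],
    [1,0,0,0,0],
    [0,0,0,0,0],
    [0,0,0,0,0],
    [0,0,0,0,0],
    [0,0,0,0,0]
  ]
}}

```text
time: 3.42
tool_pos: [0.3514, -0.2981, 0.0448]
tool_rot: [0.002, 0.707, 0.708, 0.0]
contact_force: [-0.2, 0.3, -0.3]
grip_width: 0.0674
gripper_force: 0.0
```

Emit:
{"name": "servo_tool", "arguments": {
  "moves": [
    [0,0,0,0,0],
    [0,0,0,0,0],
    [0,0,0,0,0],
    [0,0,0,0,0],
    [0,0,0,0,0],
    [0,0,0,0,0]
  ]
}}

```text
time: 3.92
tool_pos: [0.3499, -0.2969, 0.0429]
tool_rot: [-0.0, 0.706, 0.708, -0.0]
contact_force: [-2.4, -1.1, 1.2]
grip_width: 0.0275
gripper_force: 1.2
```

Emit:
{"name": "servo_tool", "arguments": {
  "moves": [
    [0,0,0,0,0],
    [0,0,0,0,0],
    [0,0,0,0,0],
    [0,0,0,-0.02,0],
    [0,0,0,-0.035,0],
    [0,0,0,-0.04,0],
    [0,0,0,-0.035,0],
    [0,0,0,0,0]
  ]
}}

```text
time: 4.58
tool_pos: [0.3532, -0.2993, 0.1448]
tool_rot: [0.005, 0.706, 0.708, 0.001]
contact_force: [0.6, 0.2, -2.6]
grip_width: 0.0254
gripper_force: 30.0
```

```bash
python3 g.py .561 .412 .142 90
```

```text
t 4.58 pos [ 0.3532 -0.2993  0.1448] psi 90.1 tilt 0.61 F [ 0.6  0.2 -2.6] w 0.0254 gf 30.0 q [-0.73  0.2   1.92  0.    1.01 -0.73]
total units [ 9.480e-01  2.788e-01 -5.000e-04] rows 19 per row [ 0.0499  0.0147 -0.    ]
turn units 0.01
```

Emit:
{"name": "servo_tool", "arguments": {
  "moves": [
    [0,0.02,0.006,0,0],
    [0,0.04,0.012,0,0],
    [0,0.042,0.012,0,0],
    [0,0.042,0.012,0,0],
    [0,0.042,0.012,0,0],
    [0,0.042,0.012,0,0],
    [0,0.042,0.012,0,0],
    [0,0.042,0.012,0,0]
  ]
}}

```text
time: 5.25
tool_pos: [0.4168, -0.0611, 0.139]
tool_rot: [-0.001, 0.707, 0.708, -0.0]
contact_force: [0.9, -0.2, -2.7]
grip_width: 0.0255
gripper_force: 30.0
```

Emit:
{"name": "servo_tool", "arguments": {
  "moves": [
    [0,0.042,0.0125,0,0],
    [0,0.042,0.0125,0,0],
    [0,0.042,0.0125,0,0],
    [0,0.042,0.0125,0,0],
    [0,0.042,0.0125,0,0],
    [0,0.042,0.0125,0,0],
    [0,0.042,0.0125,0,0],
    [0,0.042,0.0125,0,0]
  ]
}}

```text
time: 5.92
tool_pos: [0.4913, 0.1909, 0.1386]
tool_rot: [-0.001, 0.706, 0.708, -0.001]
contact_force: [1.2, -1.0, -2.1]
grip_width: 0.0257
gripper_force: 30.0
```

Emit:
{"name": "servo_tool", "arguments": {
  "moves": [
    [0,0.042,0.0125,0,0],
    [0,0.042,0.0125,0,0],
    [0,0.042,0.0125,0,0],
    [0,0.042,0.0125,0,0],
    [0,0.042,0.0125,0,0],
    [0,0.042,0.0125,0,0],
    [0,0.02,0.006,0,0],
    [0,0,0,0,0]
  ]
}}

```text
time: 6.58
tool_pos: [0.5522, 0.397, 0.1373]
tool_rot: [-0.001, 0.705, 0.709, -0.0]
contact_force: [0.5, -0.4, -3.5]
grip_width: 0.0254
gripper_force: 30.0
```

```bash
python3 g.py .561 .412 .046 90;python3 - <<'E'
from h import *
for c in("top","side"):
    p,d=ctrl.snapshot(c);cv2.imwrite(f"pics/{c}1.png",p);np.save(f"{c}1.npy",d)
E
```

```text
t 6.58 pos [0.5522 0.397  0.1373] psi 90.3 tilt 0.09 F [ 0.5 -0.4 -3.5] w 0.0254 gf 30.0 q [0.61 0.53 1.41 0.   1.2  0.6 ]
total units [0.0198 0.012  0.1218] rows 3 per row [0.0066 0.004  0.0406]
turn units 0.04
```

View pics/side1.png

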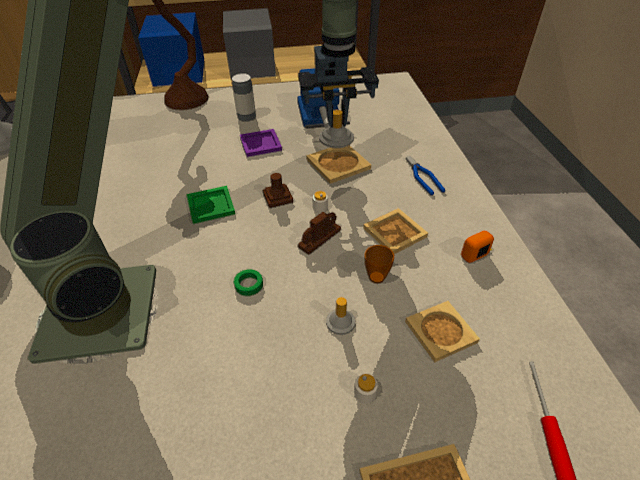

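Emit:
{"name": "servo_tool", "arguments": {
  "moves": [
    [0,0.01,0.006,0.01,0],
    [0,0.01,0.006,0.02,0],
    [0,0,0,0.03,0],
    [0,0,0,0.03,0],
    [0,0,0,0.015,0],
    [0,0,0,0,0],
    [0,0,0,0,0]
  ]
}}

```text
time: 7.27
tool_pos: [0.5611, 0.4079, 0.0607]
tool_rot: [-0.0, 0.707, 0.708, -0.001]
contact_force: [1.0, 0.6, -3.0]
grip_width: 0.0255
gripper_force: 30.0
```

```bash
python3 g.py .561 .412 .046 90
```

```text
t 7.27 pos [0.5611 0.4079 0.0607] psi 90.1 tilt 0.09 F [ 1.   0.6 -3. ] w 0.0255 gf 30.0 q [ 0.61  0.62  1.46 -0.    1.06  0.61]
total units [ 0.0055 -0.0001  0.0196] rows 1 per row [ 0.0055 -0.0001  0.0196]
turn units 0.01
```

Emit:
{"name": "servo_tool", "arguments": {
  "moves": [
    [0,0.005,0,0.007,0],
    [0,0,0,0.006,0],
    [0,0,0,0.003,0],
    [0,0,0,0.001,0],
    [0,0,0,0,0],
    [0,0,0,0,0]
  ]
}}

```text
time: 7.77
tool_pos: [0.5613, 0.4122, 0.0492]
tool_rot: [0.0, 0.706, 0.708, 0.0]
contact_force: [-1.2, -0.4, -3.5]
grip_width: 0.0254
gripper_force: 30.0
```

Emit:
{"name": "servo_tool", "arguments": {
  "moves": [
    [0,0,0,0.001,0],
    [0,0,0,0.001,0],
    [0,0,0,0.001,0],
    [0,0,0,0,0]
  ]
}}

```text
time: 8.1
tool_pos: [0.5613, 0.4121, 0.047]
tool_rot: [0.0, 0.706, 0.708, 0.0]
contact_force: [-0.1, -0.2, -1.8]
grip_width: 0.025
gripper_force: 30.0
```

Emit:
{"name": "servo_tool", "arguments": {
  "moves": [
    [0,0,0,0.001,0],
    [0,0,0,0,0],
    [1,0,0,0,0],
    [1,0,0,0,0],
    [1,0,0,0,0],
    [1,0,0,0,0],
    [1,0,0,0,0],
    [1,0,0,0,0]
  ]
}}

```text
time: 8.77
tool_pos: [0.5611, 0.4121, 0.0457]
tool_rot: [0.0, 0.706, 0.708, -0.0]
contact_force: [0.7, 0.1, -0.8]
grip_width: 0.0625
gripper_force: 0.0
```

Emit:
{"name": "servo_tool", "arguments": {
  "moves": [
    [1,0,0,0,0],
    [1,0,0,0,0],
    [1,0,0,-0.03,0],
    [1,0,0,-0.04,0],
    [1,0,0,-0.04,0],
    [1,0,0,-0.03,0],
    [1,0,0,0,0]
  ]
}}

```text
time: 9.35
tool_pos: [0.5637, 0.4139, 0.1573]
tool_rot: [0.001, 0.706, 0.708, 0.006]
contact_force: [0.0, -0.3, 1.0]
grip_width: 0.091
gripper_force: 0.0
```

```bash
python3 g.py .472 -.103 .14 90
```

```text
t 9.35 pos [0.5637 0.4139 0.1573] psi 90.1 tilt 0.64 F [ 0.  -0.3  1. ] w 0.091 gf 0.0 q [ 0.62  0.55  1.34 -0.    1.24  0.61]
total units [-0.6891 -0.1238  0.0175] rows 13 per row [-0.053  -0.0095  0.0013]
turn units 0.02
```

Emit:
{"name": "servo_tool", "arguments": {
  "moves": [
    [1,-0.03,-0.005,0,0],
    [1,-0.045,-0.008,0.001,0],
    [1,-0.045,-0.008,0.001,0],
    [1,-0.045,-0.008,0.001,0],
    [1,-0.045,-0.008,0.001,0],
    [1,-0.045,-0.008,0.001,0],
    [1,-0.045,-0.008,0.001,0],
    [1,-0.045,-0.008,0.001,0]
  ]
}}

```text
time: 10.02
tool_pos: [0.5149, 0.1516, 0.145]
tool_rot: [-0.0, 0.706, 0.708, -0.0]
contact_force: [0.6, -0.1, -0.1]
grip_width: 0.0911
gripper_force: 0.0
```

Emit:
{"name": "servo_tool", "arguments": {
  "moves": [
    [1,-0.045,-0.008,0.001,0],
    [1,-0.045,-0.008,0.001,0],
    [1,-0.045,-0.008,0.001,0],
    [1,-0.045,-0.008,0.001,0],
    [1,-0.045,-0.008,0.001,0],
    [1,-0.045,-0.008,0.001,0],
    [1,-0.045,-0.008,0.001,0],
    [1,-0.03,-0.005,0,0]
  ]
}}

```text
time: 10.68
tool_pos: [0.4694, -0.108, 0.1399]
tool_rot: [-0.0, 0.707, 0.707, -0.001]
contact_force: [-0.0, 0.2, -0.4]
grip_width: 0.0915
gripper_force: 0.0
```

Emit:
{"name": "servo_tool", "arguments": {
  "moves": [
    [1,0,0,0,0],
    [1,0,0,0,0]
  ]
}}

```text
time: 10.85
tool_pos: [0.4702, -0.1062, 0.14]
tool_rot: [-0.0, 0.707, 0.707, -0.0]
contact_force: [0.0, 0.4, 0.2]
grip_width: 0.0917
gripper_force: 0.0
```

```bash
python3 g.py .472 -.103 .038 90
python3 - <<'E'
from h import *
p,d=ctrl.snapshot("top");P=cloud("top",d)
for n,(x,y) in {"nest_large":(.561,.412)}.items():
    near=np.hypot(P[...,0]-x,P[...,1]-y)<.06
    for a,b in((.012,.03),(.03,.05),(.07,.1)):
        w=near&(P[...,2]>a)&(P[...,2]<b);print(n,w.sum(),rect(P[w][:,:2]),np.median(P[w],0))
E
```

```text
t 10.85 pos [ 0.4702 -0.1062  0.14  ] psi 90.0 tilt 0.05 F [0.  0.4 0.2] w 0.0917 gf 0.0 q [-0.25  0.24  1.88  0.    1.02 -0.25]
total units [0.0042 0.0025 0.136 ] rows 3 per row [0.0014 0.0008 0.0453]
turn units -0.01
nest_large 568 ([561.0, 411.0], [118.0, 117.0], 87.8) [0.5525378  0.40239066 0.01787489]
nest_large 154 ([562.0, 410.0], [56.0, 47.0], 74.0) [0.55438065 0.40321363 0.03489593]
nest_large 81 ([563.0, 411.0], [25.0, 25.0], 59.7) [0.56316946 0.40987265 0.07705821]
```

Emit:
{"name": "servo_tool", "arguments": {
  "moves": [
    [1,0.002,0.001,0.045,0],
    [1,0.002,0.001,0.045,0],
    [1,0,0,0.045,0],
    [1,0,0,0,0],
    [0,0,0,0,0],
    [0,0,0,0,0],
    [0,0,0,0,0],
    [0,0,0,0,0]
  ]
}}

```text
time: 11.57
tool_pos: [0.4737, -0.1027, 0.0411]
tool_rot: [0.002, 0.706, 0.708, 0.001]
contact_force: [-0.5, -0.1, -0.7]
grip_width: 0.0668
gripper_force: 0.0
```

Emit:
{"name": "servo_tool", "arguments": {
  "moves": [
    [0,0,0,0,0],
    [0,0,0,0,0],
    [0,0,0,0,0],
    [0,0,0,0,0],
    [0,0,0,0,0],
    [0,0,0,0,0],
    [0,0,0,0,0],
    [0,0,0,0,0]
  ]
}}

```text
time: 12.23
tool_pos: [0.472, -0.1026, 0.0391]
tool_rot: [-0.0, 0.706, 0.708, -0.0]
contact_force: [-0.1, -0.1, 0.4]
grip_width: 0.0189
gripper_force: 30.0
```

Emit:
{"name": "servo_tool", "arguments": {
  "moves": [
    [0,0,0,0,0],
    [0,0,0,0,0],
    [0,0,0,0,0]
  ]
}}

```text
time: 12.48
tool_pos: [0.472, -0.1026, 0.0391]
tool_rot: [-0.0, 0.706, 0.708, -0.0]
contact_force: [0.4, -0.3, 0.1]
grip_width: 0.0195
gripper_force: 30.0
```

Emit:
{"name": "servo_tool", "arguments": {
  "moves": [
    [0,0,0,-0.02,0],
    [0,0,0,-0.035,0],
    [0,0,0,-0.025,0],
    [0,0,0,-0.01,0],
    [0,0,0,0,0]
  ]
}}

```text
time: 12.9
tool_pos: [0.4734, -0.1029, 0.1082]
tool_rot: [0.002, 0.706, 0.708, 0.001]
contact_force: [-0.2, 0.7, -1.6]
grip_width: 0.0197
gripper_force: 30.0
```

```bash
python3 g.py .652 -.153 .109 90
```

```text
t 12.9 pos [ 0.4734 -0.1029  0.1082] psi 90.1 tilt 0.23 F [-0.2  0.7 -1.6] w 0.0197 gf 30.0 q [-0.24  0.28  1.93 -0.    0.94 -0.24]
total units [-6.73e-02  2.38e-01 -1.00e-04] rows 5 per row [-0.0135  0.0476 -0.    ]
turn units 0.02
```

Emit:
{"name": "servo_tool", "arguments": {
  "moves": [
    [0,-0.006,0.022,0,0],
    [0,-0.011,0.04,0,0],
    [0,-0.011,0.04,0,0],
    [0,-0.011,0.04,0,0],
    [0,-0.011,0.04,0,0],
    [0,-0.011,0.04,0,0],
    [0,-0.005,0.016,0,0],
    [0,0,0,0,0]
  ]
}}

```text
time: 13.57
tool_pos: [0.6528, -0.1524, 0.1039]
tool_rot: [-0.0, 0.706, 0.708, -0.0]
contact_force: [-0.0, -0.1, -2.0]
grip_width: 0.0191
gripper_force: 30.0
```

Emit:
{"name": "servo_tool", "arguments": {
  "moves": [
    [0,0,0,0.02,0],
    [0,0,0,0.03,0],
    [0,0,0,0.015,0],
    [0,0,0,0,0],
    [0,0,0,0,0]
  ]
}}

```text
time: 13.98
tool_pos: [0.6495, -0.1514, 0.0568]
tool_rot: [-0.001, 0.706, 0.708, -0.001]
contact_force: [0.3, -0.4, -0.7]
grip_width: 0.0194
gripper_force: 30.0
```

```bash
python3 g.py .652 -.153 .0432 90
```

```text
t 13.98 pos [ 0.6495 -0.1514  0.0568] psi 90.1 tilt 0.18 F [ 0.3 -0.4 -0.7] w 0.0194 gf 30.0 q [-0.25  0.58  1.54 -0.    1.02 -0.25]
total units [-0.0022  0.0034  0.0181] rows 1 per row [-0.0022  0.0034  0.0181]
turn units 0.02
```

Emit:
{"name": "servo_tool", "arguments": {
  "moves": [
    [0,-0.002,0.003,0.007,0],
    [0,0,0,0.006,0],
    [0,0,0,0.003,0],
    [0,0,0,0.0015,0],
    [0,0,0,0,0],
    [0,0,0,0,0]
  ]
}}

```text
time: 14.48
tool_pos: [0.6531, -0.1532, 0.0451]
tool_rot: [0.0, 0.706, 0.708, 0.0]
contact_force: [-0.0, 0.1, -0.7]
grip_width: 0.0192
gripper_force: 30.0
```

Emit:
{"name": "servo_tool", "arguments": {
  "moves": [
    [0,0,0,0.001,0],
    [0,0,0,0.001,0],
    [0,0,0,0.0007,0],
    [0,0,0,0,0],
    [0,0,0,0,0]
  ]
}}

```text
time: 14.9
tool_pos: [0.6531, -0.1533, 0.0431]
tool_rot: [0.0, 0.706, 0.708, 0.0]
contact_force: [-0.9, 0.4, 1.0]
grip_width: 0.0195
gripper_force: 30.0
```

Emit:
{"name": "servo_tool", "arguments": {
  "moves": [
    [1,0,0,0,0],
    [1,0,0,0,0],
    [1,0,0,0,0],
    [1,0,0,0,0],
    [1,0,0,0,0],
    [1,0,0,0,0],
    [1,0,0,0,0],
    [1,0,0,0,0]
  ]
}}

```text
time: 15.57
tool_pos: [0.653, -0.1533, 0.0427]
tool_rot: [0.0, 0.706, 0.708, -0.0]
contact_force: [-0.9, -0.2, -0.2]
grip_width: 0.0696
gripper_force: 0.0
```

Emit:
{"name": "servo_tool", "arguments": {
  "moves": [
    [1,0,0,-0.025,0],
    [1,0,0,-0.035,0],
    [1,0,0,-0.035,0],
    [1,0,0,-0.035,0],
    [1,0,0,0,0]
  ]
}}

```text
time: 15.98
tool_pos: [0.6563, -0.154, 0.1466]
tool_rot: [0.005, 0.706, 0.708, 0.003]
contact_force: [0.7, -0.2, 0.2]
grip_width: 0.091
gripper_force: 0.0
```

```bash
python3 g.py .385 .293 .143 90
```

```text
t 15.98 pos [ 0.6563 -0.154   0.1466] psi 90.1 tilt 0.65 F [ 0.7 -0.2  0.2] w 0.091 gf 0.0 q [-0.25  0.51  1.43 -0.    1.19 -0.25]
total units [ 0.5967 -0.3605 -0.0008] rows 13 per row [ 0.0459 -0.0277 -0.0001]
turn units 0.02
```

Emit:
{"name": "servo_tool", "arguments": {
  "moves": [
    [1,0.03,-0.018,0,0],
    [1,0.04,-0.024,0,0],
    [1,0.04,-0.024,0,0],
    [1,0.04,-0.024,0,0],
    [1,0.04,-0.024,0,0],
    [1,0.04,-0.024,0,0],
    [1,0.04,-0.024,0,0],
    [1,0.04,-0.024,0,0]
  ]
}}

```text
time: 16.65
tool_pos: [0.5117, 0.0802, 0.1399]
tool_rot: [-0.0, 0.707, 0.708, -0.0]
contact_force: [0.1, 0.4, 0.3]
grip_width: 0.0913
gripper_force: 0.0
```

Emit:
{"name": "servo_tool", "arguments": {
  "moves": [
    [1,0.04,-0.024,0,0],
    [1,0.04,-0.024,0,0],
    [1,0.04,-0.024,0,0],
    [1,0.04,-0.024,0,0],
    [1,0.04,-0.024,0,0],
    [1,0.04,-0.024,0,0],
    [1,0.04,-0.024,0,0],
    [1,0.007,-0.006,0,0]
  ]
}}

```text
time: 17.32
tool_pos: [0.3798, 0.2973, 0.1401]
tool_rot: [-0.001, 0.705, 0.709, 0.0]
contact_force: [0.1, 0.4, 0.1]
grip_width: 0.0911
gripper_force: 0.0
```

Emit:
{"name": "servo_tool", "arguments": {
  "moves": [
    [1,0,0,0,0],
    [1,0,0,0,0]
  ]
}}

```text
time: 17.48
tool_pos: [0.382, 0.2936, 0.14]
tool_rot: [0.0, 0.706, 0.708, -0.0]
contact_force: [0.4, -0.4, 0.1]
grip_width: 0.0909
gripper_force: 0.0
```

```bash
python3 g.py .385 .293 .043 90
python3 - <<'E'
from h import *
for c in("top","side"):
  p,d=ctrl.snapshot(c);P=cloud(c,d)
  for n,(x,y) in {"nest_small":(.652,-.153),"shade":(.567,-.004),"bracket":(.469,.131)}.items():
    near=np.hypot(P[...,0]-x,P[...,1]-y)<.06
    for a,b in((.018,.04),(.062,.1)):
        w=near&(P[...,2]>a)&(P[...,2]<b);print(c,n,w.sum(),rect(P[w][:,:2]),np.median(P[w],0))
E
```

```text
t 17.48 pos [0.382  0.2936 0.14  ] psi 90.2 tilt 0.06 F [ 0.4 -0.4  0.1] w 0.0909 gf 0.0 q [ 0.63  0.24  1.88 -0.    1.02  0.63]
total units [-0.0007  0.004   0.1293] rows 3 per row [-0.0002  0.0013  0.0431]
turn units 0.03
top nest_small 155 ([651.0, -152.0], [91.0, 96.0], 11.2) [ 0.64916496 -0.14970944  0.0224637 ]
top nest_small 48 ([656.0, -152.0], [19.0, 18.0], 84.2) [ 0.65368233 -0.15203806  0.07215176]
top shade 95 ([572.0, -1.0], [46.0, 50.0], 36.5) [ 0.58444261 -0.00610554  0.03182668]
top shade 92 ([569.0, -4.0], [57.0, 60.0], 84.2) [ 0.57473687 -0.00684189  0.06864168]
top bracket 37 ([468.0, 131.0], [107.0, 31.0], 36.6) [0.45304054 0.12898691 0.02781107]
top bracket 95 ([470.0, 133.0], [49.0, 19.0], 40.4) [0.46838676 0.13157079 0.06553919]
side nest_small 279 ([650.0, -156.0], [34.0, 40.0], 57.8) [ 0.64573342 -0.16165292  0.02536727]
side nest_small 118 ([653.0, -154.0], [20.0, 19.0], 15.2) [ 0.65126029 -0.15559206  0.07151088]
side shade 224 ([567.0, -5.0], [51.0, 48.0], 58.6) [0.56786647 0.00796972 0.03138257]
side shade 245 ([567.0, -4.0], [60.0, 57.0], 49.6) [ 0.56623637 -0.00142284  0.06804697]
side bracket 223 ([468.0, 128.0], [106.0, 21.0], 32.3) [0.46450264 0.11900034 0.03021823]
side bracket 137 ([466.0, 130.0], [44.0, 20.0], 37.3) [0.46563676 0.12922092 0.06573261]
```

Emit:
{"name": "servo_tool", "arguments": {
  "moves": [
    [1,0,0.002,0.042,0],
    [1,0,0.002,0.042,0],
    [1,0,0,0.042,0],
    [1,0,0,0,0],
    [0,0,0,0,0],
    [0,0,0,0,0],
    [0,0,0,0,0],
    [0,0,0,0,0]
  ]
}}

```text
time: 18.25
tool_pos: [0.3864, 0.2946, 0.0475]
tool_rot: [0.0, 0.707, 0.708, 0.002]
contact_force: [0.2, 1.0, 0.5]
grip_width: 0.0671
gripper_force: 0.0
```

Emit:
{"name": "servo_tool", "arguments": {
  "moves": [
    [0,0,0,0,0],
    [0,0,0,0,0],
    [0,0,0,0,0],
    [0,0,0,0,0],
    [0,0,0,0,0],
    [0,0,0,0,0],
    [0,0,0,0,0],
    [0,0,0,0,0]
  ]
}}

```text
time: 18.92
tool_pos: [0.385, 0.2939, 0.0457]
tool_rot: [-0.0, 0.706, 0.708, -0.0]
contact_force: [-1.0, 0.3, 1.6]
grip_width: 0.0268
gripper_force: 30.0
```

Emit:
{"name": "servo_tool", "arguments": {
  "moves": [
    [0,0,0,0,0],
    [0,0,0,-0.02,0],
    [0,0,0,-0.035,0],
    [0,0,0,-0.04,0],
    [0,0,0,-0.03,0],
    [0,0,0,-0.005,0],
    [0,0,0,0,0]
  ]
}}

```text
time: 19.5
tool_pos: [0.3858, 0.2944, 0.1442]
tool_rot: [0.0, 0.706, 0.708, 0.001]
contact_force: [0.6, 0.1, -2.7]
grip_width: 0.027
gripper_force: 30.0
```

```bash
python3 g.py .641 .121 .14 104.5
```

```text
t 19.5 pos [0.3858 0.2944 0.1442] psi 90.1 tilt 0.17 F [ 0.6  0.1 -2.7] w 0.027 gf 30.0 q [ 0.63  0.24  1.87 -0.    1.03  0.63]
total units [-0.2319  0.3398  0.006 ] rows 8 per row [-0.029   0.0425  0.0008]
turn units -2.09
```

Emit:
{"name": "servo_tool", "arguments": {
  "moves": [
    [0,-0.012,0.018,0,0],
    [0,-0.024,0.035,0,0],
    [0,-0.026,0.038,0,0],
    [0,-0.026,0.038,0,0],
    [0,-0.026,0.038,0,0],
    [0,-0.026,0.038,0,0],
    [0,-0.026,0.038,0,0],
    [0,-0.026,0.038,0,0]
  ]
}}

```text
time: 20.17
tool_pos: [0.596, 0.1488, 0.1403]
tool_rot: [-0.001, 0.706, 0.708, -0.002]
contact_force: [0.2, 1.2, -1.6]
grip_width: 0.0268
gripper_force: 30.0
```

Emit:
{"name": "servo_tool", "arguments": {
  "moves": [
    [0,-0.026,0.038,0,0],
    [0,-0.014,0.021,0,0],
    [0,0,0,0,-0.7],
    [0,0,0,0,-0.7],
    [0,0,0,0,-0.7],
    [0,0,0,0,0]
  ]
}}

```text
time: 20.67
tool_pos: [0.6392, 0.12, 0.14]
tool_rot: [-0.002, 0.611, 0.791, -0.002]
contact_force: [-0.7, 0.1, -2.7]
grip_width: 0.0269
gripper_force: 30.0
```

```bash
python3 g.py .641 .121 .06 104.5;python3 - <<'E'
from h import *
p,d=ctrl.snapshot("side");P=cloud("side",d)
w=(np.hypot(P[...,0]-.641,P[...,1]-.121)<.06)&(P[...,2]>.08)&(P[...,2]<.13);print(w.sum(),rect(P[w][:,:2]))
a=p[120:270,320:470];cv2.imwrite("pics/s3.png",cv2.resize(a,(600,600),interpolation=cv2.INTER_CUBIC))
E
```

```text
t 20.67 pos [0.6392 0.12   0.14  ] psi 104.6 tilt 0.3 F [-0.7  0.1 -2.7] w 0.0269 gf 30.0 q [ 0.17  0.49  1.48 -0.    1.17 -0.09]
total units [0.0007 0.0032 0.1067] rows 2 per row [0.0003 0.0016 0.0533]
turn units 0.02
682 ([638.0, 119.0], [64.0, 64.0], 26.2)
```

View pics/s3.png

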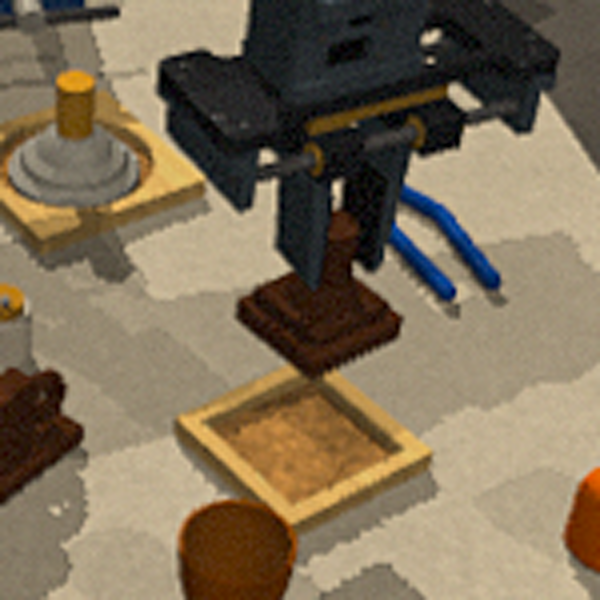

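Emit:
{"name": "servo_tool", "arguments": {
  "moves": [
    [0,0,0.002,0.02,0.2],
    [0,0,0,0.03,0.1],
    [0,0,0,0.03,0],
    [0,0,0,0.02,0],
    [0,0,0,0.006,0],
    [0,0,0,0,0],
    [0,0,0,0,0]
  ]
}}

```text
time: 21.3
tool_pos: [0.6421, 0.121, 0.0638]
tool_rot: [0.0, 0.626, 0.78, -0.0]
contact_force: [0.3, 0.4, -1.4]
grip_width: 0.0267
gripper_force: 30.0
```

```bash
python3 g.py .641 .121 .0497 102.5
```

```text
t 21.3 pos [0.6421 0.121  0.0638] psi 102.4 tilt 0.01 F [ 0.3  0.4 -1.4] w 0.0267 gf 30.0 q [ 0.17  0.56  1.57 -0.    1.01 -0.05]
total units [ 0.0004 -0.0014  0.0188] rows 1 per row [ 0.0004 -0.0014  0.0188]
turn units -0.01
```

Emit:
{"name": "servo_tool", "arguments": {
  "moves": [
    [0,0,-0.001,0.006,0],
    [0,0,0,0.006,0],
    [0,0,0,0.003,0],
    [0,0,0,0.001,0],
    [0,0,0,0.001,0],
    [0,0,0,0.001,0],
    [0,0,0,0,0],
    [0,0,0,0,0]
  ]
}}

```text
time: 21.97
tool_pos: [0.6413, 0.1207, 0.0504]
tool_rot: [0.0, 0.626, 0.78, 0.0]
contact_force: [-1.3, 0.3, -2.8]
grip_width: 0.0266
gripper_force: 30.0
```

Emit:
{"name": "servo_tool", "arguments": {
  "moves": [
    [0,0,0,0.001,0],
    [0,0,0,0.001,0],
    [0,0,0,0,0],
    [0,0,0,0,0]
  ]
}}

```text
time: 22.3
tool_pos: [0.6414, 0.1208, 0.0497]
tool_rot: [0.0, 0.626, 0.78, 0.0]
contact_force: [-1.8, -1.3, 5.2]
grip_width: 0.0264
gripper_force: 30.0
```

Emit:
{"name": "servo_tool", "arguments": {
  "moves": [
    [1,0,0,0,0],
    [1,0,0,0,0],
    [1,0,0,0,0],
    [1,0,0,0,0],
    [1,0,0,0,0],
    [1,0,0,0,0],
    [1,0,0,0,0],
    [1,0,0,0,0]
  ]
}}

```text
time: 22.97
tool_pos: [0.6412, 0.1207, 0.0487]
tool_rot: [0.0, 0.626, 0.78, -0.0]
contact_force: [-0.1, 0.1, -0.1]
grip_width: 0.0771
gripper_force: 0.0
```

Emit:
{"name": "servo_tool", "arguments": {
  "moves": [
    [1,0,0,-0.025,0],
    [1,0,0,-0.035,0],
    [1,0,0,-0.035,0],
    [1,0,0,-0.025,1],
    [1,0,0,0,1],
    [1,0,0,0,1],
    [1,0,0,0,1],
    [1,0,0,0,1]
  ]
}}

```text
time: 23.63
tool_pos: [0.6412, 0.1207, 0.139]
tool_rot: [0.0, 0.83, 0.558, 0.0]
contact_force: [0.1, -0.3, -0.1]
grip_width: 0.0913
gripper_force: 0.0
```

Emit:
{"name": "servo_tool", "arguments": {
  "moves": [
    [1,0,0,0,1],
    [1,0,0,0,1],
    [1,0,0,0,1],
    [1,0,0,0,1],
    [1,0,0,0,0.4],
    [1,0,0,0,0]
  ]
}}

```text
time: 24.13
tool_pos: [0.6412, 0.1207, 0.1387]
tool_rot: [0.0, 0.946, 0.324, -0.0]
contact_force: [0.6, -0.2, -0.7]
grip_width: 0.0913
gripper_force: 0.0
```

```bash
python3 g.py .468 .1315 .143 37.7
```

```text
t 24.13 pos [0.6412 0.1207 0.1387] psi 37.8 tilt 0.01 F [ 0.6 -0.2 -0.7] w 0.0913 gf 0.0 q [ 0.17  0.49  1.49 -0.    1.17  1.08]
total units [-0.1735 -0.1529 -0.0057] rows 5 per row [-0.0347 -0.0306 -0.0011]
turn units 0.02
```

Emit:
{"name": "servo_tool", "arguments": {
  "moves": [
    [1,-0.025,-0.022,0,0],
    [1,-0.035,-0.031,0,0],
    [1,-0.035,-0.031,0,0],
    [1,-0.035,-0.031,0,0],
    [1,-0.03,-0.026,0,0],
    [1,-0.013,-0.012,0,0],
    [1,0,0,0,0],
    [1,0,0,0,0]
  ]
}}

```text
time: 24.8
tool_pos: [0.4687, 0.1319, 0.1393]
tool_rot: [0.0, 0.946, 0.325, 0.001]
contact_force: [1.1, 0.2, 0.5]
grip_width: 0.0912
gripper_force: 0.0
```

```bash
python3 g.py .468 .1315 .037 37.7
python3 - <<'E'
from h import *
for c in("top","side"):
  p,d=ctrl.snapshot(c);P=cloud(c,d)
  for n,(x,y) in {"plinth":(.641,.121)}.items():
    near=np.hypot(P[...,0]-x,P[...,1]-y)<.05
    for a,b in((.017,.04),(.062,.1)):
        w=near&(P[...,2]>a)&(P[...,2]<b)
        if w.sum(): print(c,n,w.sum(),rect(P[w][:,:2]),np.median(P[w],0))
E
```

```text
t 24.8 pos [0.4687 0.1319 0.1393] psi 38.0 tilt 0.11 F [1.1 0.2 0.5] w 0.0912 gf 0.0 q [ 0.25  0.25  1.88 -0.    1.02  1.16]
total units [-0.0012 -0.0003  0.1365] rows 3 per row [-0.0004 -0.0001  0.0455]
turn units 0.04
top plinth 4 ([686.0, 134.0], [4.0, 23.0], 27.0) [0.68415032 0.1376225  0.01718833]
side plinth 455 ([639.0, 111.0], [68.0, 84.0], 75.2) [0.63160871 0.10564292 0.02698088]
side plinth 133 ([641.0, 120.0], [28.0, 26.0], 58.5) [0.63998874 0.11612111 0.07347345]
```

Emit:
{"name": "servo_tool", "arguments": {
  "moves": [
    [1,-0.001,0,0.045,0],
    [1,0,0,0.045,0],
    [1,0,0,0.045,0],
    [1,0,0,0,0],
    [0,0,0,0,0],
    [0,0,0,0,0],
    [0,0,0,0,0],
    [0,0,0,0,0]
  ]
}}

```text
time: 25.57
tool_pos: [0.4694, 0.1316, 0.0394]
tool_rot: [0.0, 0.946, 0.324, 0.002]
contact_force: [-0.5, -1.6, 0.1]
grip_width: 0.0671
gripper_force: 0.0
```

Emit:
{"name": "servo_tool", "arguments": {
  "moves": [
    [0,0,0,0,0],
    [0,0,0,0,0],
    [0,0,0,0,0],
    [0,0,0,0,0],
    [0,0,0,0,0],
    [0,0,0,0,0],
    [0,0,0,0,0],
    [0,0,0,0,0]
  ]
}}

```text
time: 26.23
tool_pos: [0.4675, 0.1312, 0.0374]
tool_rot: [-0.0, 0.946, 0.324, -0.0]
contact_force: [-1.2, -0.2, 0.4]
grip_width: 0.0199
gripper_force: 30.0
```

Emit:
{"name": "servo_tool", "arguments": {
  "moves": [
    [0,0,0,0,0],
    [0,0,0,0,0],
    [0,0,0,-0.02,0],
    [0,0,0,-0.035,0],
    [0,0,0,-0.045,0],
    [0,0,0,-0.03,0],
    [0,0,0,-0.005,0],
    [0,0,0,0,0]
  ]
}}

```text
time: 26.9
tool_pos: [0.4684, 0.1314, 0.1397]
tool_rot: [0.0, 0.946, 0.324, 0.001]
contact_force: [-0.0, -1.1, -2.1]
grip_width: 0.0198
gripper_force: 30.0
```

```bash
python3 g.py .528 -.398 .138 5
```

```text
t 26.9 pos [0.4684 0.1314 0.1397] psi 37.9 tilt 0.17 F [-0.  -1.1 -2.1] w 0.0198 gf 30.0 q [ 0.25  0.24  1.88 -0.    1.02  1.16]
total units [-0.3705  0.606   0.0021] rows 14 per row [-0.0265  0.0433  0.0002]
turn units 4.78
```

Emit:
{"name": "servo_tool", "arguments": {
  "moves": [
    [0,-0.012,0.019,0,0],
    [0,-0.023,0.038,0,0],
    [0,-0.024,0.039,0,0],
    [0,-0.024,0.039,0,0],
    [0,-0.024,0.039,0,0],
    [0,-0.024,0.039,0,0],
    [0,-0.024,0.039,0,0],
    [0,-0.024,0.039,0,0]
  ]
}}

```text
time: 27.57
tool_pos: [0.494, -0.1248, 0.1362]
tool_rot: [-0.001, 0.946, 0.324, -0.002]
contact_force: [0.8, 0.3, -3.0]
grip_width: 0.0198
gripper_force: 30.0
```

Emit:
{"name": "servo_tool", "arguments": {
  "moves": [
    [0,-0.024,0.039,0,0],
    [0,-0.024,0.039,0,0],
    [0,-0.024,0.039,0,0],
    [0,-0.024,0.039,0,0],
    [0,-0.024,0.039,0,0],
    [0,-0.024,0.039,0,0],
    [0,-0.024,0.039,0,0],
    [0,-0.024,0.04,0,0]
  ]
}}

```text
time: 28.23
tool_pos: [0.5247, -0.3979, 0.1354]
tool_rot: [-0.002, 0.946, 0.324, -0.002]
contact_force: [1.0, -0.3, -2.6]
grip_width: 0.0198
gripper_force: 30.0
```

Emit:
{"name": "servo_tool", "arguments": {
  "moves": [
    [0,0,0,0,0.8],
    [0,0,0,0,0.8],
    [0,0,0,0,0.8],
    [0,0,0,0,0.8],
    [0,0,0,0,0.8],
    [0,0,0,0,0.8],
    [0,0,0,0,0],
    [0,0,0,0,0]
  ]
}}

```text
time: 28.9
tool_pos: [0.5251, -0.3965, 0.1363]
tool_rot: [-0.001, 0.999, 0.044, -0.002]
contact_force: [-0.7, 0.4, -2.7]
grip_width: 0.0196
gripper_force: 30.0
```

```bash
python3 g.py .528 -.398 .058 5;python3 - <<'E'
from h import *
for c in("top","side"):
    p,d=ctrl.snapshot(c);P=cloud(c,d)
    w=(np.hypot(P[...,0]-.528,P[...,1]+.398)<.08)&(P[...,2]>.08)&(P[...,2]<.125);print(c,w.sum(),rect(P[w][:,:2]))
    if c=="top":a=p[156:256,444:544];cv2.imwrite("pics/t4.png",cv2.resize(a,(600,600),interpolation=cv2.INTER_CUBIC))
    else: cv2.imwrite("pics/s4.png",p[330:480,250:560])
E
```

```text
t 28.9 pos [ 0.5251 -0.3965  0.1363] psi 5.0 tilt 0.25 F [-0.7  0.4 -2.7] w 0.0196 gf 30.0 q [-0.66  0.5   1.47 -0.    1.17  0.82]
total units [0.004  0.0026 0.1043] rows 2 per row [0.002  0.0013 0.0522]
turn units -0.0
top 0 ([0.0, 0.0], [0.0, 0.0], 0.0)
side 941 ([524.0, -397.0], [110.0, 37.0], 4.4)
```

View pics/t4.png

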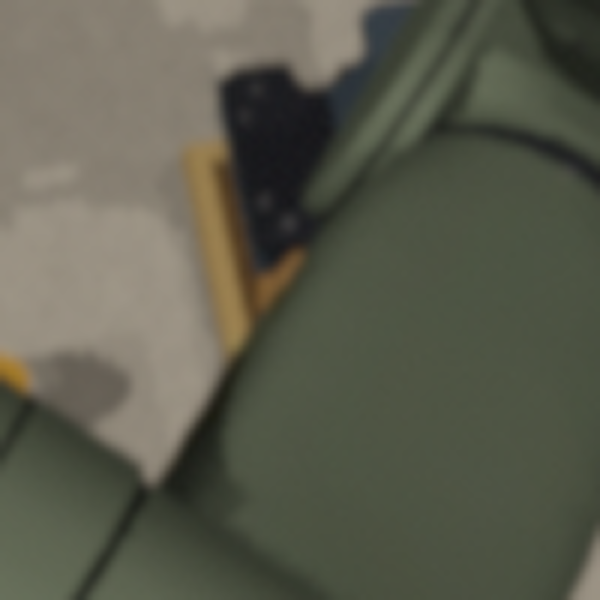

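View pics/s4.png

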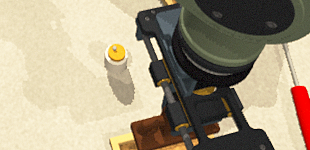

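Emit:
{"name": "servo_tool", "arguments": {
  "moves": [
    [0,0.002,0.001,0.02,0],
    [0,0.002,0.001,0.035,0],
    [0,0,0,0.03,0],
    [0,0,0,0.02,0],
    [0,0,0,0,0],
    [0,0,0,0,0],
    [0,0,0,0,0]
  ]
}}

```text
time: 29.58
tool_pos: [0.5299, -0.399, 0.0611]
tool_rot: [0.001, 0.999, 0.043, 0.001]
contact_force: [0.5, -0.3, -1.2]
grip_width: 0.0197
gripper_force: 30.0
```

```bash
python3 g.py .528 -.398 .0414 5
```

```text
t 29.58 pos [ 0.5299 -0.399   0.0611] psi 4.9 tilt 0.12 F [ 0.5 -0.3 -1.2] w 0.0197 gf 30.0 q [-0.66  0.57  1.55 -0.    1.02  0.82]
total units [-0.0024 -0.0016  0.0262] rows 1 per row [-0.0024 -0.0016  0.0262]
turn units -0.02
```

Emit:
{"name": "servo_tool", "arguments": {
  "moves": [
    [0,-0.001,-0.001,0.01,0],
    [0,0,0,0.008,0],
    [0,0,0,0.004,0],
    [0,0,0,0.001,0],
    [0,0,0,0.001,0],
    [0,0,0,0.001,0],
    [0,0,0,0,0],
    [0,0,0,0,0]
  ]
}}

```text
time: 30.25
tool_pos: [0.5285, -0.3979, 0.0415]
tool_rot: [0.0, 0.999, 0.042, 0.0]
contact_force: [-0.3, 0.7, -2.2]
grip_width: 0.0197
gripper_force: 30.0
```

Emit:
{"name": "servo_tool", "arguments": {
  "moves": [
    [0,0,0,0.001,0],
    [0,0,0,0,0],
    [0,0,0,0,0]
  ]
}}

```text
time: 30.5
tool_pos: [0.5286, -0.398, 0.0414]
tool_rot: [0.0, 0.999, 0.042, 0.0]
contact_force: [-1.4, 0.9, 3.6]
grip_width: 0.02
gripper_force: 30.0
```

Contact made; release and retreat.

Emit:
{"name": "servo_tool", "arguments": {
  "moves": [
    [1,0,0,0,0],
    [1,0,0,0,0],
    [1,0,0,0,0],
    [1,0,0,0,0],
    [1,0,0,0,0],
    [1,0,0,0,0],
    [1,0,0,0,0],
    [1,0,0,0,0]
  ]
}}

```text
time: 31.17
tool_pos: [0.5284, -0.3978, 0.0405]
tool_rot: [0.0, 0.999, 0.042, -0.0]
contact_force: [0.8, -0.2, 0.3]
grip_width: 0.0707
gripper_force: 0.0
```

Emit:
{"name": "servo_tool", "arguments": {
  "moves": [
    [1,0,0,-0.02,0],
    [1,0,0,-0.035,0],
    [1,0,0,-0.045,0],
    [1,0,0,-0.045,0],
    [1,0,0,-0.045,0],
    [1,-0.04,0,0,0],
    [1,-0.045,0,0,0],
    [1,-0.045,0,0,0]
  ]
}}

```text
time: 31.83
tool_pos: [0.4306, -0.406, 0.1837]
tool_rot: [0.001, 0.999, 0.043, 0.0]
contact_force: [-0.0, 0.3, -0.9]
grip_width: 0.0909
gripper_force: 0.0
```

Emit:
{"name": "servo_tool", "arguments": {
  "moves": [
    [1,-0.045,0.02,0,0],
    [1,-0.045,0.02,0,0],
    [1,-0.045,0.02,0,0],
    [1,-0.04,0.02,0,0],
    [1,-0.04,0.02,0,0],
    [1,-0.02,0.01,0,0],
    [1,0,0,0,0],
    [1,0,0,0,0]
  ]
}}

```text
time: 32.5
tool_pos: [0.262, -0.5034, 0.1831]
tool_rot: [-0.0, 0.999, 0.041, 0.0]
contact_force: [0.9, 0.8, 0.5]
grip_width: 0.0912
gripper_force: 0.0
```

```bash
python3 g.py .3 -.4 .2 5;python3 - <<'E'
from h import *
O={"large":(.561,.412),"small":(.652,-.152),"plinth":(.641,.121),"bracket":(.528,-.398),"shade":(.567,-.004)}
for c in("top","side"):
    p,d=ctrl.snapshot(c);P=cloud(c,d);cv2.imwrite(f"pics/{c}5.png",p)
    for n,(x,y) in O.items():
        w=(np.hypot(P[...,0]-x,P[...,1]-y)<.06)&(P[...,2]>.062)&(P[...,2]<.1)
        if w.sum(): print(c,n,w.sum(),rect(P[w][:,:2]),np.round(np.median(P[w],0),3))
p=cv2.imread("pics/top5.png");cv2.imwrite("pics/t5.png",cv2.resize(p[130:260,160:540],(800,274),interpolation=cv2.INTER_CUBIC))
E
```

```text
t 32.5 pos [ 0.262  -0.5034  0.1831] psi 4.7 tilt 0.03 F [0.9 0.8 0.5] w 0.0912 gf 0.0 q [-1.11  0.33  1.63  0.    1.18  0.38]
total units [ 0.0618 -0.1332 -0.0225] rows 3 per row [ 0.0206 -0.0444 -0.0075]
turn units -0.04
top large 89 ([563.0, 411.0], [25.0, 25.0], 40.6) [0.562 0.411 0.076]
top small 47 ([654.0, -152.0], [18.0, 21.0], 60.4) [ 0.654 -0.152  0.071]
top plinth 91 ([644.0, 121.0], [27.0, 27.0], 80.8) [0.643 0.121 0.073]
top bracket 128 ([527.0, -398.0], [65.0, 21.0], 4.3) [ 0.53  -0.396  0.069]
top shade 93 ([569.0, -3.0], [57.0, 58.0], 53.3) [ 0.573 -0.008  0.068]
side large 91 ([561.0, 410.0], [25.0, 25.0], 35.2) [0.56  0.405 0.076]
side small 114 ([652.0, -153.0], [20.0, 19.0], 85.6) [ 0.652 -0.156  0.072]
side plinth 133 ([641.0, 119.0], [26.0, 27.0], 74.5) [0.639 0.116 0.074]
side bracket 544 ([524.0, -398.0], [52.0, 21.0], 4.8) [ 0.527 -0.399  0.07 ]
side shade 248 ([566.0, -4.0], [58.0, 60.0], 5.8) [ 0.567 -0.     0.068]
```

View pics/t5.png

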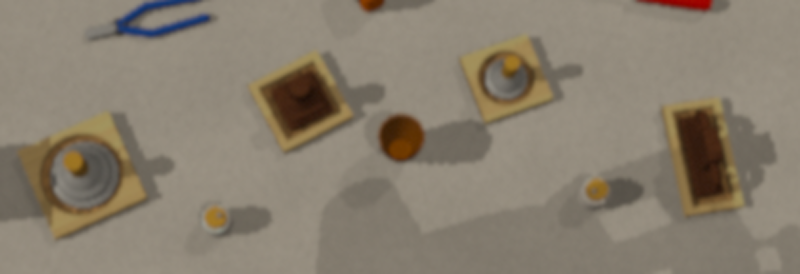

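View pics/side5.png

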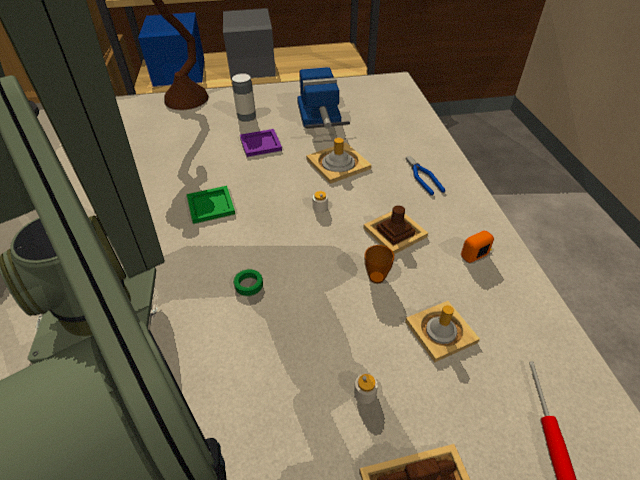

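The pictures show all four parts upright inside their recesses. In the top crop the bracket nest is at about (705,155) and the large nest at about (80,175). Every top sits 4 mm higher than it did on the bench, so the parts are on the recess floors. The shade has not moved.

```bash
python3 -c "
from bench import ctrl
print(ctrl.hand_in())"
```

```text
the job is handed in; nothing more can be done
None
```

The large foot, small foot, plinth and bracket each sit upright and flat in their matching nests, placed in that order, the shade stands where it was, and the job was handed in at about 33 s.

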